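# Weigh two potted control modules and dock the heavy one

## Task

One of these two look-alike control modules is missing its potting core. Before plugging anything in, weigh them on the balance: set a module gently on the pan, let go and see whether it is the heavy one that sinks the pan or the light one that leaves it up. Then lay the heavy module in the dock's channel and slide it along, firmly but without ramming it, until it has driven the orange contact header fully home and the green latch with it, right to the hard stop; finish with the light module resting on the balance pan, both let go and nothing else on the bench disturbed.

Things in the scene. Friction and masses are not known exactly. Their poses are not given: they have to be found in the camera images.
- module_a: closed black box-shaped module, 64 (its x) x 40 (its y) x 44 mm high, brass contact strip on both x ends (both ends alike, either may lead into the dock). Origin: centre of its underside. Weighs about 0.29 kg if good, about 0.15 kg if its core is missing; the weight lies at its middle. Grip it across its 40 mm width.
- module_b: the other module, same size, look and frame as module_a; exactly one of the two is the heavy one, and which it is changes
- beam (a joint): tilt of the balance beam in rad: 0 with the empty pan up at its stop, 0.24 with the pan fully down (about 29 mm lower). The light module leaves it at 0, the heavy one takes it to 0.24 in about a second; nothing rests in between. A red pointer hangs from the beam in front of a white plate.
- pan_top (a point): centre of the balance pan's upper surface, 118 mm above the table when up. The steel pan stays level as it sinks; inside its 4 mm high, 3 mm thick rim it is 88 mm (x) x 68 mm (y). The beam runs off from it towards this frame's +y. A load over 30 N or knock on the balance is too much for it.
- dock: blue test dock, fixed, 268 x 90 mm. Origin on its underside, in the channel's middle line; the channel runs along its x and is entered from above at the -x end. Rigid channel floor 12 mm above the table; two aluminium guide rails, 10 mm high above that floor, 46 mm apart inside, from x = -105 to +55 mm.
- entry (a point): point on the channel floor, 58 mm to -x of the dock's origin, axes as the dock's: a module laid centred here lies between the rails, at least 46 mm short of the header
- contact_unit: grey housing, 62 mm wide and 48 mm tall, at the dock's +x end, from x = +80 to +158 mm; same origin and axes as the dock. The orange header comes out of it, the green latch rides on it. Over 30 N on it or on the header breaks contacts.
- header_face (a point): centre of the orange contact header's face, 36 mm wide, 14 to 38 mm above the table, looking to dock -x. A module's end pushes it along dock +x. It gives at about 5 N and stays where left; after 10 to 40 mm (it cannot be seen how many) it bottoms, and then gives at about 10 N, 6 mm more, taking the green latch along, to a hard stop.
- latch (a joint): how far the green latch block (26 x 22 mm, on top of the housing) has gone along dock +x, m: 0 as found and until the header has bottomed, 0.006 fully home at the hard stop. It stays where it is left.
- ecu: bystander: open aluminium engine controller with green board, 147 x 150 x 35 mm, origin at underside centre
- breakout_box: bystander: red breakout box with coloured sockets, 185 x 70 x 41 mm, origin at underside centre
- screwdriver: bystander: screwdriver lying on the table, along its x
- cleaner_can: bystander: standing blue spray can, 56 mm diameter, 150 mm high, origin at underside centre
- screw_tray: bystander: grey tray 90 x 120 x 25 mm, origin at underside centre
- relay: bystander: small black relay with yellow top, 28 x 28 x 28 mm, origin at underside centre
- balance: the whole balance on a grey 110 (x) x 200 (y) mm foot fixed to the table, 2 posts 92 mm tall. Origin: centre of its underside; the beam runs along its y, pan at -y (119 mm out), brass counterweight at +y; its axes are parallel to those of pan_top.
Not all that is in view belongs to the job. Leave any red look-alike of the module_a alone. What is shaped like the module_b but white is not meant.

How it is judged (in metres and radians):
On the way:
1. before the header is pushed in, one of the modules is weighed: it rests on the pan, let go, beam still (value of joint latch below 0.001 m and velocity of joint beam between -0.03 and 0.03 rad/s and ((horizontal distance between module_a and pan_top below 0.03 m and z of module_a in the frame of pan_top between -0.004 and 0.006 m and linear speed of module_a below 0.02 m/s and contact force between the fingers and module_a below 0.05 N) or (horizontal distance between module_b and pan_top below 0.03 m and z of module_b in the frame of pan_top between -0.004 and 0.006 m and linear speed of module_b below 0.02 m/s and contact force between the fingers and module_b below 0.05 N))), for 0.3 s.
At the end, for the whole second after the job is handed in: Latch in over 4.3 of its 6 mm; one module flat in the channel (6 mm across, 3 mm in height), its end within 3 mm of the header face; the other on the pan within 30 mm of its centre, beam under 0.05 rad, as only the light one allows; both at rest, let go (value of joint latch above 0.0043 m and value of joint beam below 0.05 rad and ((x of module_a in the frame of header_face above -0.035 m and y of module_a in the frame of entry between -0.006 and 0.006 m and z of module_a in the frame of entry between -0.003 and 0.003 m and angle between the x axis of module_a and the x axis of dock, either way round below 0.2 rad and linear speed of each of module_a, module_b below 0.02 m/s and horizontal distance between module_b and pan_top below 0.03 m and z of module_b in the frame of pan_top between -0.004 and 0.006 m and contact force between the fingers and module_b below 0.05 N) or (x of module_b in the frame of header_face above -0.035 m and y of module_b in the frame of entry between -0.006 and 0.006 m and z of module_b in the frame of entry between -0.003 and 0.003 m and angle between the x axis of module_b and the x axis of dock, either way round below 0.2 rad and linear speed of each of module_b, module_a below 0.02 m/s and horizontal distance between module_a and pan_top below 0.03 m and z of module_a in the frame of pan_top between -0.004 and 0.006 m and contact force between the fingers and module_a below 0.05 N))); the robot touches nothing.
It fails at once if the contact unit with its header is pushed with more than 30 N (contact force between anything else and contact_unit above 30 N).
It fails at once if the balance is loaded or knocked with more than 30 N (contact force between anything else and balance above 30 N).
It fails at once if a bystander is moved more than 25 mm (distance of any of ecu, breakout_box, screwdriver, cleaner_can, screw_tray, relay from where it was at the start of the episode above 0.025 m).
It also fails if it takes over 62 s, if anything falls off the work surface, if the arm or the gripper's body presses on something with over 40 N, if the wrist force passes 120 N, or if a joint passes its speed limit or range.

## Robot

A 7-joint arm with a two-finger parallel gripper is mounted at the origin on the work surface. World frame = base frame: x ahead of the robot, y to its left, z up, the work surface at z = 0. Lengths are in mm, angles in rad, forces in N, time in s.
With the tool pointing down it reaches from about 350 to 900 mm from the base axis. Payload 8.1 kg.
Tool frame: the origin (TCP) lies midway between the tips of the shut fingers; the grasp point (between the pads) lies 19 mm behind it; z points along the fingers, y is the line along which they close (so a half turn about z gives the same grasp; the last joint's range is limited). The gripper opens to 92 mm and grips with 3 to 60 N. Pads are 19 mm wide; open, the fingers measure 130 mm over their backs; the gripper's body (75 mm by 190 mm) begins 47 mm behind the grasp point.
Start: joints at [1.07, 0.434, 0.025, 1.573, -0.012, 1.134, -0.075], TCP at [242.098, -576.221, 226.742] pointing down, gripper open.
Joint ranges: [-2.62, 2.62], [-0.44, 2.09], [-1.27, 1.32], [0.08, 2.57], [-1.32, 4.46], [0.12, 2], [-2.74, 2.74]. Speed limits (rad/s): [2.22, 2.22, 3.01, 3.01, 3.14, 3.14, 3.14].

## Interface

Orientations are given as a rotation vector (axis times angle).
In Python, from station import telemetry, snapshot, calibration, workorder gives the robot as it stands.
- The arm moves only by the tool drive_tool, never from a script. Its argument "moves" is a list of rows, each an object of numbers: "dx", "dy", "dz": the shift along the tool's x, y, z in m; "ax", "ay", "az": the turn, a rotation vector about the tool's x, y, z in rad; "grip": the opening, from 0 (shut) to 1 (fully open). In form: [{"dx": .., "dy": .., "dz": .., "ax": .., "ay": .., "az": .., "grip": ..}, ...]. A call has 1 to 8 rows; each row is the pose to reach, as a shift and turn from the pose commanded when the call began, along the tool's axes at that moment; what a row does not reach only later rows make up. A row lasts 1/12 s, in which the tool goes at most 41.7 mm and 7.16 degrees, less where a joint would pass 70% of its speed; a pose out of reach is approached as far as the arm can. A call with a gripper value outside its range is refused whole. The fingers move at their own pace and stop on an object; "grip_force" is the grip in N (left out, the last holds). Time passes only in rows, so rows that repeat a pose let the fingers close. It gives the time, the measured TCP pose, the force, the opening and the grip force at its end, in the units of the state.
- telemetry.sense(): the state, without advancing time (a new reading comes with each control period).
- snapshot(name): name is "scene" or "side" or "wrist"; returns the picture (400x640x3 uint8, red, green, blue); there is no depth.
- calibration(name): a dict with "fx", "fy", "cx", "cy" (pixels), "world_to_cam" (4x4, takes a point from world to camera coordinates). Camera axes: x right, y up, looking along -z (the intrinsics and any distortion apply to the point x, -y, -z); pixel columns grow to the right and rows downward; lengths in mm; the calibration is good to about 2 mm. A picture is of the moment at which its call begins: read the wrist's pose just before it. calibration takes no time and is no camera call; for the wrist camera it gives the pose at the moment of the call.
- workorder.sign_off(): hands the job in; it is judged then, once.
The state is a dict: "time": time; "joint_positions": joint angles; "dq": joint speeds; "joint_efforts": joint torques, N m; "ee_pos": TCP position; "orientation": TCP orientation; "wrist_force": force on the tool from outside, world axes, zero at the start; "torque": the same for the moment, N m; "grip_width": finger opening in mm; "grasp_force": force on a finger pad.
Only numpy, scipy, OpenCV 4.12 (cv2) and the standard library are available. Lean on these libraries where they do the work, as an engineer would, in place of code of your own. Each camera call takes 0.05 s, during which the arm holds its last target. There are 200 camera calls.

## Working session

There is one attempt and no reset: what is moved stays moved. The work goes in short steps, Python scripts to look and compute and a tool call to move; the robot and the scene stay as the last step left them, time stands still between calls to the robot, and variables do not carry over. Pictures are saved under pics/ and viewed, at most 10 in all, crops included, and the job is handed in when it is done.

Besides the shell and the picture viewer there is one more tool, called after "Call:" by a JSON object that holds its "name" and its "arguments". drive_tool: Moves the arm, as the interface text tells. Its arguments: {"type":"object","properties":{"moves":{"type":"array"},"grip_force":{"type":"number"}},"required":["moves"]}

```bash
mkdir -p pics; ls; python3 - <<'E'
from station import telemetry,snapshot,calibration
import cv2,numpy as np
print(telemetry.sense())
a=snapshot("scene");b=snapshot("side")
for n,i in(("scene",a),("side",b)):
    cv2.imwrite(f"pics/{n}0.png",i[:,:,::-1])
    c=calibration(n);print(n,{k:(np.round(v,3).tolist() if k=="world_to_cam" else v) for k,v in c.items()})
print(np.round(calibration("wrist")["world_to_cam"],3).tolist())
E
```

```text
pics
{'time': 0.0, 'joint_positions': array([ 1.07039618,  0.43522553,  0.02497789,  1.57408895, -0.01162049,
        1.1339888 , -0.07511272]), 'dq': array([-0.00011363,  0.00248215, -0.00175878, -0.00186017, -0.001722  ,
        0.00214749,  0.00030146]), 'joint_efforts': array([-1.25043720e-03, -6.67872620e+01,  9.84572992e-01, -3.14467084e+01,
       -6.05082954e-02,  4.28592833e-02,  1.67406197e-04]), 'ee_pos': array([ 241.8749484 , -575.75165822,  225.94658949]), 'orientation': array([-3.07820915e+00, -6.20306653e-01,  6.77771553e-04]), 'wrist_force': array([ 0.24361474,  0.83672862, -0.26153367]), 'torque': array([-0.00059606, -0.01434628,  0.03666772]), 'grasp_force': 0.0, 'grip_width': 91.5080280347705}
scene {'fx': 378.3626095945593, 'fy': 378.3626095945593, 'cx': 318.5436616427662, 'cy': 200.81590920773218, 'world_to_cam': [[-0.165, 0.986, 0.01, 157.307], [-0.628, -0.113, 0.77, 289.367], [0.761, 0.121, 0.638, -1417.114], [0.0, 0.0, 0.0, 1.0]]}
side {'fx': 362.1776576603904, 'fy': 362.1776576603904, 'cx': 318.54492446336957, 'cy': 201.65884386187176, 'world_to_cam': [[0.922, -0.387, -0.01, -584.64], [0.264, 0.61, 0.747, -192.744], [-0.283, -0.691, 0.665, -847.737], [0.0, 0.0, 0.0, 1.0]]}
[[0.387, -0.922, -0.001, -623.544], [0.891, 0.375, -0.257, 32.773], [0.237, 0.098, 0.966, -389.857], [0.0, 0.0, 0.0, 1.0]]
```

View pics/scene0.png

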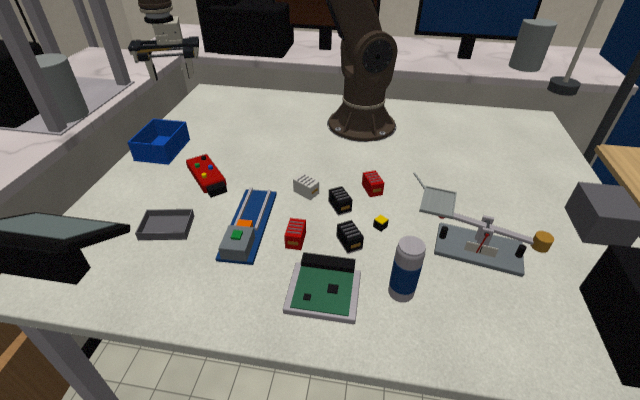

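View pics/side0.png

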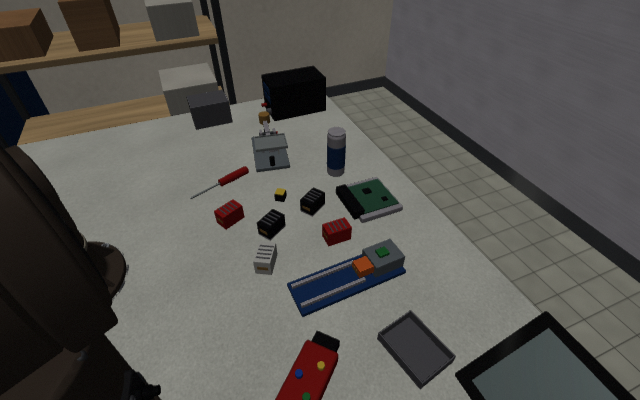

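Candidates, scene pixels: black modules at (340,200) and (350,236). Look-alikes to leave alone are red at (373,183) and (295,233), and white at (306,186). The small black and yellow block at (381,223) is the relay. The dock is at (247,225), with the orange header at (244,224) and the green latch at (237,235). The pan is at (438,202).

I choose the two black ones. Next I'll take a close crop and rough positions.

```bash
cat > h.py <<'E'
import numpy as np,cv2
from station import telemetry,snapshot,calibration
from scipy.spatial.transform import Rotation as R
def cast(c,uv,z):
    M=np.array(c["world_to_cam"]);r=M[:3,:3];o=-r.T@M[:3,3]
    uv=np.atleast_2d(uv).astype(float)
    d=np.c_[(uv[:,0]-c["cx"])/c["fx"],-(uv[:,1]-c["cy"])/c["fy"],-np.ones(len(uv))]@r
    return o+d*((z-o[2])/d[:,2])[:,None]
def proj(c,p):
    M=np.array(c["world_to_cam"]);q=np.atleast_2d(p)@M[:3,:3].T+M[:3,3]
    return np.c_[c["cx"]+c["fx"]*q[:,0]/-q[:,2],c["cy"]-c["fy"]*q[:,1]/-q[:,2]]
def tri(ca,ua,cb,ub):
    a0,a1=cast(ca,ua,0)[0],cast(ca,ua,200)[0];b0,b1=cast(cb,ub,0)[0],cast(cb,ub,200)[0]
    u,v=a1-a0,b1-b0
    s,t=np.linalg.lstsq(np.c_[u,-v],b0-a0,rcond=None)[0]
    return (a0+s*u+b0+t*v)/2, np.linalg.norm(a0+s*u-b0-t*v)
E
python3 - <<'E'
from h import *
s=cv2.imread("pics/scene0.png");d=cv2.imread("pics/side0.png")
cs,cd=calibration("scene"),calibration("side")
def cen(im,box,f):
    x0,y0,x1,y1=box;m=f(im[y0:y1,x0:x1].astype(int));ys,xs=np.nonzero(m);return (xs.mean()+x0,ys.mean()+y0),len(xs)
dark=lambda i:i.max(2)<70
orange=lambda i:(i[:,:,2]>150)&(i[:,:,1]<140)&(i[:,:,0]<80)
green=lambda i:(i[:,:,1]>90)&(i[:,:,2]<80)&(i[:,:,0]<100)
for n,bs,bd,f in (("m1",(325,183,357,216),(254,205,290,240),dark),("m2",(334,218,367,253),(298,186,329,217),dark),
  ("header",(225,210,262,240),(345,250,380,280),orange),("latch",(225,225,250,245),(370,240,395,262),green)):
    a,na=cen(s,bs,f);b,nb=cen(d,bd,f);print(n,np.round(a),na,np.round(b),nb,np.round(tri(cs,a,cd,b)[0]),round(tri(cs,a,cd,b)[1],1))
print("pan scene",cast(cs,(438,202),118).round(),"side",cast(cd,(270,142),118).round())
print("tool R",R.from_rotvec(telemetry.sense()["orientation"]).as_matrix().round(3))
A=cv2.resize(s[160:290,200:465],None,fx=3,fy=3,interpolation=cv2.INTER_CUBIC);cv2.imwrite("pics/c1.png",A)
E
```

```text
m1 [340. 200.] 429 [271. 224.] 581 [489. -19.  22.] 0.5
m2 [349. 237.] 522 [312. 201.] 493 [623.  21.  22.] 0.1
 ** On entry to DLASCL parameter number  4 had an illegal value
 ** On entry to DLASCL parameter number  4 had an illegal value
 ** On entry to DLASCL parameter number  4 had an illegal value
 ** On entry to DLASCL parameter number  4 had an illegal value
 ** On entry to DLASCL parameter number  5 had an illegal value
 ** On entry to DLASCL parameter number  4 had an illegal value<stdin>:5: RuntimeWarning: Mean of empty slice.
  ret = ret.dtype.type(ret / rcount)
Traceback (most recent call last):
  File "h.py", line 15, in tri
    s,t=np.linalg.lstsq(np.c_[u,-v],b0-a0,rcond=None)[0]
        ~~~~~~~~~~~~~~~^^^^^^^^^^^^^^^^^^^^^^^^^^^^^^
numpy.linalg.LinAlgError: SVD did not converge in Linear Least Squares
```

```bash
python3 - <<'E'
from h import *
s=cv2.imread("pics/scene0.png");d=cv2.imread("pics/side0.png")
cs,cd=calibration("scene"),calibration("side")
def cen(im,box,h0,h1,sm):
    x0,y0,x1,y1=box;h=cv2.cvtColor(im[y0:y1,x0:x1],cv2.COLOR_BGR2HSV);m=(h[...,0]>=h0)&(h[...,0]<=h1)&(h[...,1]>sm)&(h[...,2]>60);ys,xs=np.nonzero(m);return (xs.mean()+x0,ys.mean()+y0),m.sum(),(np.c_[xs+x0,ys+y0])
for n,bs,bd,h in (("header",(225,210,262,240),(345,250,380,280),(3,18,150)),("latch",(225,225,250,245),(370,240,395,262),(45,80,120))):
    a,na,_=cen(s,bs,*h);b,nb,_=cen(d,bd,*h);print(n,np.round(a),na,np.round(b),nb,np.round(tri(cs,a,cd,b)[0]),round(tri(cs,a,cd,b)[1],1))
for im,c,box in((s,cs,(210,180,285,270)),(d,cd,(280,240,412,320))):
    p=cen(im,box,100,125,120)[2]
    hull=cv2.approxPolyDP(cv2.convexHull(p.astype(np.int32)),4,True)[:,0]
    print(hull.tolist(),cast(c,hull,8).round().tolist())
print("pan scene",cast(cs,(438,202),118).round(),"side",cast(cd,(270,142),118).round())
print("tool R",R.from_rotvec(telemetry.sense()["orientation"]).as_matrix().round(3))
A=cv2.resize(s[160:290,200:465],None,fx=3,fy=3,interpolation=cv2.INTER_CUBIC);cv2.imwrite("pics/c1.png",A)
E
```

```text
header [245. 223.] 98 [363. 266.] 303 [ 639. -243.   36.] 10.3
latch [236. 234.] 90 [382. 251.] 73 [ 695. -238.   54.] 0.6
[[275, 192], [252, 262], [216, 259], [245, 191]] [[468.0, -207.0, 8.0], [732.0, -194.0, 8.0], [738.0, -279.0, 8.0], [479.0, -293.0, 8.0]]
[[405, 270], [306, 312], [288, 285], [360, 255]] [[739.0, -280.0, 8.0], [483.0, -291.0, 8.0], [470.0, -211.0, 8.0], [663.0, -197.0, 8.0]]
pan scene [[571. 217. 118.]] side [[569. 216. 118.]]
tool R [[ 0.922  0.387 -0.001]
 [ 0.387 -0.922  0.001]
 [-0.    -0.001 -1.   ]]
```

View pics/c1.png

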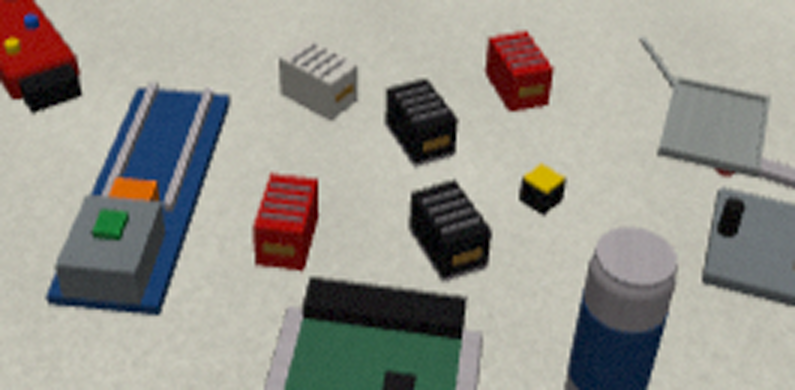

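The crop confirms two black modules with brass ends, at crop (420,120) and (450,230). The red and white ones are decoys. The dock's yaw is about 0.05 and its entry is near (522,-247). I'll move above the pair of modules.

Call:
{"name": "drive_tool", "arguments": {"moves": [{"dx": 0.498, "dy": -0.416, "dz": -0.04, "az": 0.4, "grip": 1}, {"dx": 0.498, "dy": -0.416, "dz": -0.04, "az": 0.4, "grip": 1}, {"dx": 0.498, "dy": -0.416, "dz": -0.04, "az": 0.4, "grip": 1}, {"dx": 0.498, "dy": -0.416, "dz": -0.04, "az": 0.4, "grip": 1}, {"dx": 0.498, "dy": -0.416, "dz": -0.04, "az": 0.4, "grip": 1}, {"dx": 0.498, "dy": -0.416, "dz": -0.04, "az": 0.4, "grip": 1}, {"dx": 0.498, "dy": -0.416, "dz": -0.04, "az": 0.4, "grip": 1}, {"dx": 0.498, "dy": -0.416, "dz": -0.04, "az": 0.4, "grip": 1}]}}

```text
validation failed for argument at $.mo...
```

Call:
{"name": "drive_tool", "arguments": {"moves": [{"dx": 0.03, "dy": -0.025, "dz": 0.0, "ax": 0.0, "ay": 0.0, "az": 0.05, "grip": 1.0}]}}

```text
time: 0.18
ee_pos: [254.7, -546.7, 225.9]
orientation: [3.094, 0.531, -0.006]
wrist_force: [-0.3, 0.0, 0.5]
grip_width: 91.7
grasp_force: 0.0
```

Call:
{"name": "drive_tool", "arguments": {"moves": [{"dx": 0.447, "dy": -0.413, "dz": -0.04, "ax": 0.0, "ay": 0.0, "az": 0.35, "grip": 1.0}, {"dx": 0.447, "dy": -0.413, "dz": -0.04, "ax": 0.0, "ay": 0.0, "az": 0.35, "grip": 1.0}, {"dx": 0.447, "dy": -0.413, "dz": -0.04, "ax": 0.0, "ay": 0.0, "az": 0.35, "grip": 1.0}, {"dx": 0.447, "dy": -0.413, "dz": -0.04, "ax": 0.0, "ay": 0.0, "az": 0.35, "grip": 1.0}, {"dx": 0.447, "dy": -0.413, "dz": -0.04, "ax": 0.0, "ay": 0.0, "az": 0.35, "grip": 1.0}, {"dx": 0.447, "dy": -0.413, "dz": -0.04, "ax": 0.0, "ay": 0.0, "az": 0.35, "grip": 1.0}, {"dx": 0.447, "dy": -0.413, "dz": -0.04, "ax": 0.0, "ay": 0.0, "az": 0.35, "grip": 1.0}, {"dx": 0.447, "dy": -0.413, "dz": -0.04, "ax": 0.0, "ay": 0.0, "az": 0.35, "grip": 1.0}]}}

```text
time: 0.85
ee_pos: [412.6, -245.1, 248.6]
orientation: [3.142, -0.004, -0.0]
wrist_force: [0.5, -0.1, -0.4]
grip_width: 91.8
grasp_force: 0.0
```

Call:
{"name": "drive_tool", "arguments": {"moves": [{"dx": 0.12, "dy": -0.23, "dz": -0.01, "ax": 0.0, "ay": 0.0, "az": 0.0, "grip": 1.0}, {"dx": 0.12, "dy": -0.23, "dz": -0.01, "ax": 0.0, "ay": 0.0, "az": 0.0, "grip": 1.0}, {"dx": 0.12, "dy": -0.23, "dz": -0.01, "ax": 0.0, "ay": 0.0, "az": 0.0, "grip": 1.0}, {"dx": 0.12, "dy": -0.23, "dz": -0.01, "ax": 0.0, "ay": 0.0, "az": 0.0, "grip": 1.0}, {"dx": 0.12, "dy": -0.23, "dz": -0.01, "ax": 0.0, "ay": 0.0, "az": 0.0, "grip": 1.0}, {"dx": 0.12, "dy": -0.23, "dz": -0.01, "ax": 0.0, "ay": 0.0, "az": 0.0, "grip": 1.0}, {"dx": 0.12, "dy": -0.23, "dz": -0.01, "ax": 0.0, "ay": 0.0, "az": 0.0, "grip": 1.0}, {"dx": 0.12, "dy": -0.23, "dz": -0.01, "ax": 0.0, "ay": 0.0, "az": 0.0, "grip": 1.0}]}}

```text
time: 1.52
ee_pos: [533.8, -13.0, 258.2]
orientation: [-3.14, -0.007, 0.0]
wrist_force: [0.0, -0.7, 0.3]
grip_width: 92.1
grasp_force: 0.0
```

```bash
python3 - <<'E'
from h import *
c=calibration("wrist");im=snapshot("wrist")[:,:,::-1].copy();cv2.imwrite("pics/w1.png",im)
print(telemetry.sense()["ee_pos"].round(1),c["fx"],np.round(proj(c,[[489,-19,22],[623,21,22]])))
h=cv2.cvtColor(im,cv2.COLOR_BGR2HSV);m=(im.max(2)<75).astype(np.uint8)
m=cv2.morphologyEx(m,cv2.MORPH_CLOSE,np.ones((15,15)))
for k in cv2.findContours(m,0,2)[0]:
    if cv2.contourArea(k)>800:
        r=cv2.minAreaRect(k);print(np.round(r[0]),np.round(r[1]),r[2],cv2.boundingRect(k), cast(c,cv2.approxPolyDP(cv2.convexHull(k),6,True)[:,0],44).round().tolist())
E
```

```text
[533.  -15.9 258. ] 348.0050559839342 [[324. 202.]
 [288.  82.]]
[326. 205.] [61. 38.] 57.38075256347656 (297, 169, 59, 71) [[532.0, -19.0, 44.0], [474.0, -53.0, 44.0], [451.0, -22.0, 44.0], [503.0, 12.0, 44.0]]
[320. 239.] [319. 639.] 90.0 (0, 80, 640, 320) [[463.0, 350.0, 44.0], [623.0, 208.0, 44.0], [522.0, -362.0, 44.0], [229.0, -433.0, 44.0], [224.0, 405.0, 44.0]]
[288.  82.] [65. 39.] 57.20046615600586 (256, 44, 65, 76) [[658.0, 21.0, 44.0], [607.0, -13.0, 44.0], [585.0, 18.0, 44.0], [636.0, 52.0, 44.0]]
[503. 108.] [ 41. 219.] 4.192193508148193 (475, 0, 54, 217) [[698.0, -211.0, 44.0], [621.0, -221.0, 44.0], [481.0, -207.0, 44.0], [480.0, -189.0, 44.0], [698.0, -176.0, 44.0]]
```

View pics/w1.png

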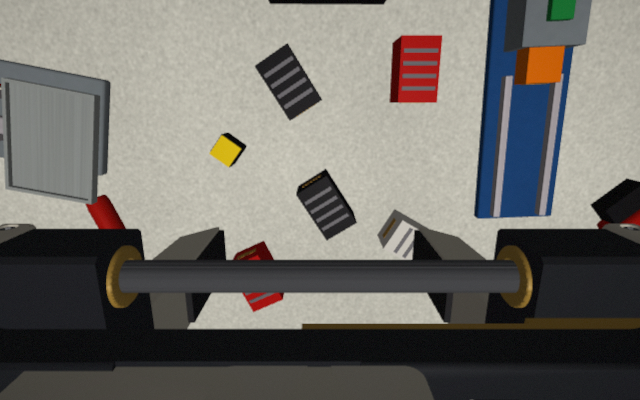

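The wrist view is clear. m1 is at (326,205) and m2 at (288,82), both yawed about 0.585. The decoys are at (258,275), (400,235) and (415,70). The pan's corners are near (5,78), (100,95), (97,203) and (8,190). I'll cast the pan and decoy points.

```bash
python3 - <<'E'
from h import *
c=calibration("wrist");im=cv2.imread("pics/w1.png")
print("pan",cast(c,[(5,78),(100,95),(97,203),(8,190)],122).round().tolist())
print("relay",cast(c,(230,147),28).round(),"redtop",cast(c,(258,285),44).round(), cast(c,[(503,76),(497,213),(559,78),(541,215)],22).round().tolist())
print("hdr top edge",cast(c,[(516,82),(561,84)],38).round().tolist())
E
```

```text
pan [[620.0, 237.0, 122.0], [607.0, 162.0, 122.0], [515.0, 180.0, 122.0], [527.0, 255.0, 122.0]]
relay [[553.  83.  28.]] redtop [[391.  57.  44.]] [[629.0, -213.0, 22.0], [474.0, -227.0, 22.0], [627.0, -274.0, 22.0], [472.0, -280.0, 22.0]]
hdr top edge [[622.0, -219.0, 38.0], [620.0, -266.0, 38.0]]
```

Call:
{"name": "drive_tool", "arguments": {"moves": [{"dx": 0.088, "dy": -0.035, "dz": 0.08, "ax": 0.0, "ay": 0.0, "az": -0.12, "grip": 0.75}, {"dx": 0.088, "dy": -0.035, "dz": 0.12, "ax": 0.0, "ay": 0.0, "az": -0.24, "grip": 0.75}, {"dx": 0.088, "dy": -0.035, "dz": 0.12, "ax": 0.0, "ay": 0.0, "az": -0.36, "grip": 0.75}, {"dx": 0.088, "dy": -0.035, "dz": 0.12, "ax": 0.0, "ay": 0.0, "az": -0.48, "grip": 0.75}, {"dx": 0.088, "dy": -0.035, "dz": 0.12, "ax": 0.0, "ay": 0.0, "az": -0.585, "grip": 0.75}, {"dx": 0.088, "dy": -0.035, "dz": 0.12, "ax": 0.0, "ay": 0.0, "az": -0.585, "grip": 0.75}]}}

```text
time: 2.07
ee_pos: [619.6, 15.2, 135.9]
orientation: [-3.007, -0.907, 0.008]
wrist_force: [0.2, 0.2, 0.3]
grip_width: 68.7
grasp_force: 0.0
```

```bash
cat > mod.py <<'E'
from h import *
def look(z=44,save=None):
    c=calibration("wrist");im=snapshot("wrist")[:,:,::-1].copy()
    if save: cv2.imwrite(save,im)
    s=telemetry.sense();p=s["ee_pos"];t=R.from_rotvec(s["orientation"]).as_matrix();yaw=np.arctan2(t[1,0],t[0,0])
    print("tcp",p.round(1),"yaw",yaw.round(3),"tilt",t[2].round(3))
    return c,im,p,yaw
E
python3 - <<'E'
from mod import *
c,im,p,yaw=look(save="pics/w2.png")
m=(im.max(2)<75).astype(np.uint8);m=cv2.morphologyEx(m,cv2.MORPH_CLOSE,np.ones((21,21)))
for k in cv2.findContours(m,0,2)[0]:
    if cv2.contourArea(k)>2000:
        q=cast(c,cv2.approxPolyDP(cv2.convexHull(k),8,True)[:,0],44);print(q.round().tolist())
E
```

```text
tcp [620.2  15.2 137.5] yaw 0.579 tilt [-0.002 -0.001 -1.   ]
[[716.0, -220.0, 44.0], [622.0, -321.0, 44.0], [308.0, 149.0, 44.0], [439.0, 196.0, 44.0], [495.0, 157.0, 44.0], [725.0, -159.0, 44.0], [729.0, -186.0, 44.0]]
[[661.0, 25.0, 44.0], [606.0, -13.0, 44.0], [585.0, 18.0, 44.0], [640.0, 53.0, 44.0]]
[[730.0, 41.0, 44.0], [731.0, -74.0, 44.0], [703.0, -75.0, 44.0], [701.0, 41.0, 44.0]]
[[641.0, 222.0, 44.0], [631.0, 201.0, 44.0], [470.0, 197.0, 44.0], [462.0, 205.0, 44.0], [586.0, 250.0, 44.0], [636.0, 230.0, 44.0]]
```

View pics/w2.png

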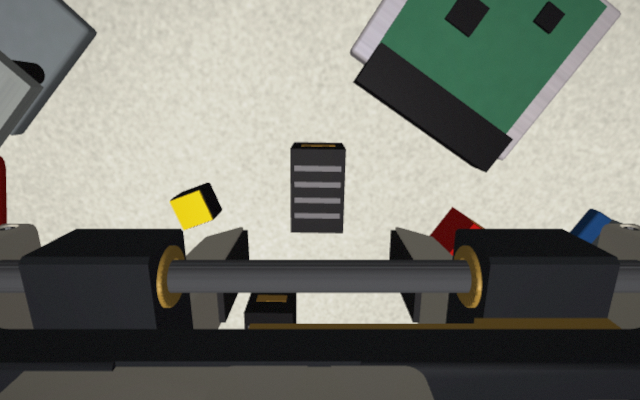

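The module at (318,190) sits centred between the fingers. I'll descend and grip.

Call:
{"name": "drive_tool", "arguments": {"moves": [{"dx": 0.004, "dy": -0.003, "dz": 0.04, "ax": 0.0, "ay": 0.0, "az": 0.0, "grip": 0.75}, {"dx": 0.004, "dy": -0.003, "dz": 0.08, "ax": 0.0, "ay": 0.0, "az": 0.0, "grip": 0.75}, {"dx": 0.004, "dy": -0.003, "dz": 0.11, "ax": 0.0, "ay": 0.0, "az": 0.0, "grip": 0.75}, {"dx": 0.004, "dy": -0.003, "dz": 0.122, "ax": 0.0, "ay": 0.0, "az": 0.0, "grip": 0.75}, {"dx": 0.004, "dy": -0.003, "dz": 0.122, "ax": 0.0, "ay": 0.0, "az": 0.0, "grip": 0.3}, {"dx": 0.004, "dy": -0.003, "dz": 0.122, "ax": 0.0, "ay": 0.0, "az": 0.0, "grip": 0.3}, {"dx": 0.004, "dy": -0.003, "dz": 0.122, "ax": 0.0, "ay": 0.0, "az": 0.0, "grip": 0.3}, {"dx": 0.004, "dy": -0.003, "dz": 0.122, "ax": 0.0, "ay": 0.0, "az": 0.0, "grip": 0.3}], "grip_force": 25}}

```text
time: 2.78
ee_pos: [624.4, 22.1, 19.1]
orientation: [3.009, 0.901, 0.006]
wrist_force: [-0.1, 0.0, -0.2]
grip_width: 46.7
grasp_force: 0.0
```

Call:
{"name": "drive_tool", "arguments": {"moves": [{"dx": 0.0, "dy": 0.0, "dz": 0.0, "ax": 0.0, "ay": 0.0, "az": 0.0, "grip": 0.3}, {"dx": 0.0, "dy": 0.0, "dz": 0.0, "ax": 0.0, "ay": 0.0, "az": 0.0, "grip": 0.3}, {"dx": 0.0, "dy": 0.0, "dz": 0.0, "ax": 0.0, "ay": 0.0, "az": 0.0, "grip": 0.3}, {"dx": 0.0, "dy": 0.0, "dz": -0.04, "ax": 0.0, "ay": 0.0, "az": 0.0, "grip": 0.3}, {"dx": 0.0, "dy": 0.0, "dz": -0.08, "ax": 0.0, "ay": 0.0, "az": 0.0, "grip": 0.3}, {"dx": 0.0, "dy": 0.0, "dz": -0.12, "ax": 0.0, "ay": 0.0, "az": 0.0, "grip": 0.3}, {"dx": 0.0, "dy": 0.0, "dz": -0.16, "ax": 0.0, "ay": 0.0, "az": 0.0, "grip": 0.3}, {"dx": 0.0, "dy": 0.0, "dz": -0.18, "ax": 0.0, "ay": 0.0, "az": 0.0, "grip": 0.3}]}}

```text
time: 3.45
ee_pos: [624.4, 22.7, 202.6]
orientation: [3.008, 0.902, 0.011]
wrist_force: [0.5, -0.1, -1.7]
grip_width: 39.5
grasp_force: 25.0
```

The wrist reads about 1.7 N, which suggests the light one. I'll take it above the pan.

Call:
{"name": "drive_tool", "arguments": {"moves": [{"dx": 0.014, "dy": -0.04, "dz": 0.0, "ax": 0.0, "ay": 0.0, "az": 0.12, "grip": 0.3}, {"dx": 0.028, "dy": -0.08, "dz": 0.0, "ax": 0.0, "ay": 0.0, "az": 0.24, "grip": 0.3}, {"dx": 0.042, "dy": -0.12, "dz": 0.0, "ax": 0.0, "ay": 0.0, "az": 0.36, "grip": 0.3}, {"dx": 0.05, "dy": -0.16, "dz": 0.0, "ax": 0.0, "ay": 0.0, "az": 0.48, "grip": 0.3}, {"dx": 0.056, "dy": -0.189, "dz": 0.0, "ax": 0.0, "ay": 0.0, "az": 0.6, "grip": 0.3}, {"dx": 0.056, "dy": -0.189, "dz": 0.0, "ax": 0.0, "ay": 0.0, "az": 0.72, "grip": 0.3}, {"dx": 0.056, "dy": -0.189, "dz": 0.0, "ax": 0.0, "ay": 0.0, "az": 0.77, "grip": 0.3}, {"dx": 0.056, "dy": -0.189, "dz": 0.0, "ax": 0.0, "ay": 0.0, "az": 0.77, "grip": 0.3}]}}

```text
time: 4.12
ee_pos: [564.9, 211.7, 197.1]
orientation: [-3.128, 0.295, -0.001]
wrist_force: [0.1, 0.1, -1.7]
grip_width: 39.8
grasp_force: 25.0
```

```bash
python3 - <<'E'
from mod import *
c,im,p,yaw=look(save="pics/w3.png");print(telemetry.sense()["wrist_force"].round(2))
E
```

```text
tcp [565.2 211.  197. ] yaw -0.186 tilt [ 0.001  0.    -1.   ]
[-0.37 -0.04 -1.44]
```

View pics/w3.png

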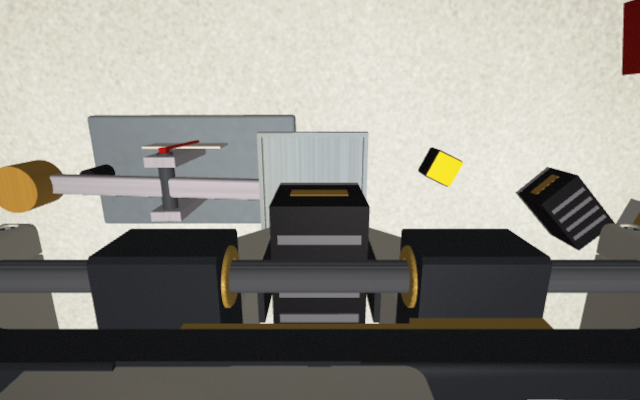

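Here the pan's far edge runs from (258,132) to (367,132), square to the tool, and the module is held at about (320,240). I'll cast the pan centre from that edge.

```bash
python3 - <<'E'
from h import *
c=calibration("wrist");q=cast(c,[(258,132.5),(367,132.5)],122);print(q.round(1).tolist())
p=telemetry.sense()["ee_pos"];y=-.186
ex=np.array([np.cos(y),np.sin(y)]);cen=q[:,:2].mean(0)-47*ex;d=cen-p[:2]
print(cen.round(1),"dx",d@ex,"dy",d@[np.sin(y),-np.cos(y)],"width",np.linalg.norm(q[0]-q[1]))
E
```

```text
[[620.9, 241.8, 122.0], [607.6, 170.9, 122.0]]
[568. 215.] dx 2.019247199561245 dy -4.550099593602739 width 72.15721371977996
```

Call:
{"name": "drive_tool", "arguments": {"moves": [{"dx": 0.002, "dy": -0.0045, "dz": 0.03, "ax": 0.0, "ay": 0.0, "az": 0.0, "grip": 0.3}, {"dx": 0.002, "dy": -0.0045, "dz": 0.045, "ax": 0.0, "ay": 0.0, "az": 0.0, "grip": 0.3}, {"dx": 0.002, "dy": -0.0045, "dz": 0.052, "ax": 0.0, "ay": 0.0, "az": 0.0, "grip": 0.3}, {"dx": 0.002, "dy": -0.0045, "dz": 0.057, "ax": 0.0, "ay": 0.0, "az": 0.0, "grip": 0.3}, {"dx": 0.002, "dy": -0.0045, "dz": 0.06, "ax": 0.0, "ay": 0.0, "az": 0.0, "grip": 0.3}, {"dx": 0.002, "dy": -0.0045, "dz": 0.061, "ax": 0.0, "ay": 0.0, "az": 0.0, "grip": 0.3}, {"dx": 0.002, "dy": -0.0045, "dz": 0.061, "ax": 0.0, "ay": 0.0, "az": 0.0, "grip": 0.3}]}}

```text
time: 4.75
ee_pos: [568.6, 214.6, 136.3]
orientation: [-3.128, 0.294, -0.001]
wrist_force: [-0.0, -0.8, -0.2]
grip_width: 39.5
grasp_force: 25.0
```

Call:
{"name": "drive_tool", "arguments": {"moves": [{"dx": 0.0, "dy": 0.0, "dz": 0.001, "ax": 0.0, "ay": 0.0, "az": 0.0, "grip": 0.3}, {"dx": 0.0, "dy": 0.0, "dz": 0.001, "ax": 0.0, "ay": 0.0, "az": 0.0, "grip": 0.65}, {"dx": 0.0, "dy": 0.0, "dz": 0.001, "ax": 0.0, "ay": 0.0, "az": 0.0, "grip": 0.65}, {"dx": 0.0, "dy": 0.0, "dz": 0.001, "ax": 0.0, "ay": 0.0, "az": 0.0, "grip": 0.65}, {"dx": 0.0, "dy": 0.0, "dz": 0.001, "ax": 0.0, "ay": 0.0, "az": 0.0, "grip": 0.65}, {"dx": 0.0, "dy": 0.0, "dz": 0.001, "ax": 0.0, "ay": 0.0, "az": 0.0, "grip": 0.65}]}}

```text
time: 5.25
ee_pos: [568.3, 214.9, 134.6]
orientation: [-3.128, 0.294, -0.0]
wrist_force: [0.4, 0.3, -0.1]
grip_width: 59.3
grasp_force: 0.0
```

Call:
{"name": "drive_tool", "arguments": {"moves": [{"dx": 0.0, "dy": 0.0, "dz": -0.03, "ax": 0.0, "ay": 0.0, "az": 0.0, "grip": 0.65}, {"dx": 0.0, "dy": 0.0, "dz": -0.07, "ax": 0.0, "ay": 0.0, "az": 0.0, "grip": 0.65}, {"dx": 0.0, "dy": 0.0, "dz": -0.1, "ax": 0.0, "ay": 0.0, "az": 0.0, "grip": 0.65}, {"dx": -0.03, "dy": 0.0, "dz": -0.12, "ax": 0.0, "ay": 0.0, "az": 0.0, "grip": 0.65}, {"dx": -0.05, "dy": 0.0, "dz": -0.12, "ax": 0.0, "ay": 0.0, "az": 0.0, "grip": 0.65}, {"dx": -0.05, "dy": 0.0, "dz": -0.12, "ax": 0.0, "ay": 0.0, "az": 0.0, "grip": 0.65}, {"dx": -0.05, "dy": 0.0, "dz": -0.12, "ax": 0.0, "ay": 0.0, "az": 0.0, "grip": 0.65}]}}

```text
time: 5.83
ee_pos: [518.4, 224.6, 255.1]
orientation: [-3.128, 0.291, -0.001]
wrist_force: [0.2, -0.1, -0.3]
grip_width: 59.5
grasp_force: 0.0
```

```bash
python3 - <<'E'
from mod import *
c,im,p,yaw=look()
s=snapshot("scene")[:,:,::-1]
cv2.imwrite("pics/w4.png",np.vstack([im,cv2.resize(s[150:270,380:580],(640,384))])[:784:1][:, :] if 0 else np.hstack([cv2.resize(im,(400,250)),cv2.resize(s[165:290,380:580],(400,250))]))
E
```

```text
tcp [519.2 223.9 254.6] yaw -0.187 tilt [ 0.001  0.    -1.   ]
```

View pics/w4.png

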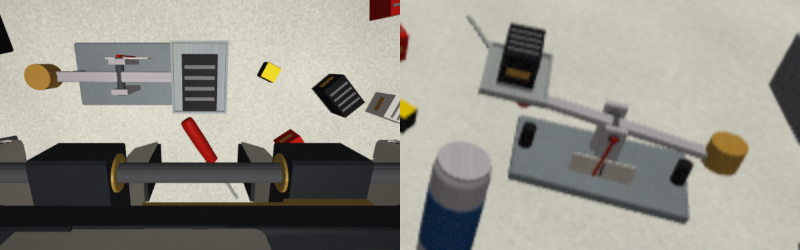

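The module sits centred in the pan. The beam is unchanged, with the pan up and the pointer as at the start, so it is light. Next is the other module, m1.

Call:
{"name": "drive_tool", "arguments": {"moves": [{"dx": 0.003, "dy": 0.041, "dz": 0.0, "ax": 0.0, "ay": 0.0, "az": -0.12, "grip": 0.68}, {"dx": 0.006, "dy": 0.082, "dz": 0.0, "ax": 0.0, "ay": 0.0, "az": -0.24, "grip": 0.68}, {"dx": 0.01, "dy": 0.123, "dz": 0.0, "ax": 0.0, "ay": 0.0, "az": -0.36, "grip": 0.68}, {"dx": 0.012, "dy": 0.164, "dz": 0.01, "ax": 0.0, "ay": 0.0, "az": -0.48, "grip": 0.68}, {"dx": 0.014, "dy": 0.2, "dz": 0.03, "ax": 0.0, "ay": 0.0, "az": -0.6, "grip": 0.68}, {"dx": 0.016, "dy": 0.23, "dz": 0.06, "ax": 0.0, "ay": 0.0, "az": -0.72, "grip": 0.68}, {"dx": 0.016, "dy": 0.245, "dz": 0.09, "ax": 0.0, "ay": 0.0, "az": -0.772, "grip": 0.68}, {"dx": 0.016, "dy": 0.245, "dz": 0.117, "ax": 0.0, "ay": 0.0, "az": -0.772, "grip": 0.68}]}}

```text
time: 6.6
ee_pos: [488.1, -26.2, 135.1]
orientation: [3.008, 0.9, -0.004]
wrist_force: [0.0, -0.1, -0.4]
grip_width: 62.6
grasp_force: 0.0
```

Call:
{"name": "drive_tool", "arguments": {"moves": [{"dx": 0.0, "dy": 0.0, "dz": 0.0, "ax": 0.0, "ay": 0.0, "az": 0.0, "grip": 0.68}]}}

```text
time: 6.68
ee_pos: [485.7, -22.5, 132.4]
orientation: [-3.008, -0.898, 0.014]
wrist_force: [-1.4, -0.3, -0.0]
grip_width: 62.5
grasp_force: 0.0
```

```bash
python3 - <<'E'
from mod import *
c,im,p,yaw=look(save="pics/w5.png")
m=(im.max(2)<75).astype(np.uint8);m=cv2.morphologyEx(m,cv2.MORPH_CLOSE,np.ones((21,21)))
for k in cv2.findContours(m,0,2)[0]:
    if 2000<cv2.contourArea(k)<12000:
        q=cv2.approxPolyDP(cv2.convexHull(k),8,True)[:,0];print(q.tolist(),cast(c,q,44).round().tolist())
E
```

```text
tcp [487.4 -20.7 135.1] yaw 0.582 tilt [-0.005 -0.003 -1.   ]
[[344, 145], [345, 235], [294, 234], [295, 147]] [[527.0, -15.0, 44.0], [472.0, -54.0, 44.0], [451.0, -21.0, 44.0], [507.0, 13.0, 44.0]]
```

View pics/w5.png

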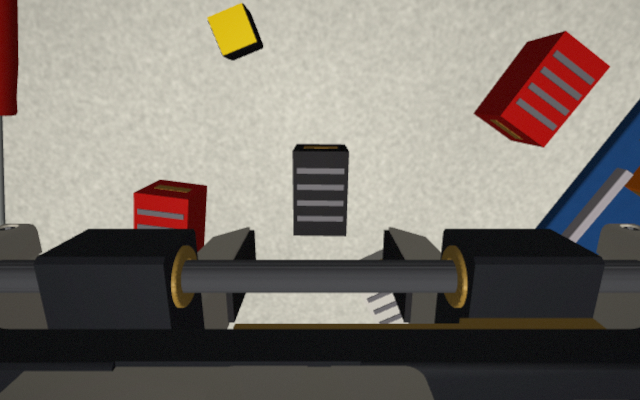

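The module at (320,190) is centred, and the decoys at (170,215) and (385,285) are clear of the fingers. I'll descend and grip.

Call:
{"name": "drive_tool", "arguments": {"moves": [{"dx": 0.001, "dy": 0.0, "dz": 0.04, "ax": 0.0, "ay": 0.0, "az": 0.0, "grip": 0.68}, {"dx": 0.001, "dy": 0.0, "dz": 0.08, "ax": 0.0, "ay": 0.0, "az": 0.0, "grip": 0.68}, {"dx": 0.001, "dy": 0.0, "dz": 0.105, "ax": 0.0, "ay": 0.0, "az": 0.0, "grip": 0.68}, {"dx": 0.001, "dy": 0.0, "dz": 0.12, "ax": 0.0, "ay": 0.0, "az": 0.0, "grip": 0.68}, {"dx": 0.001, "dy": 0.0, "dz": 0.12, "ax": 0.0, "ay": 0.0, "az": 0.0, "grip": 0.6}, {"dx": 0.001, "dy": 0.0, "dz": 0.12, "ax": 0.0, "ay": 0.0, "az": 0.0, "grip": 0.3}, {"dx": 0.001, "dy": 0.0, "dz": 0.12, "ax": 0.0, "ay": 0.0, "az": 0.0, "grip": 0.3}, {"dx": 0.001, "dy": 0.0, "dz": 0.12, "ax": 0.0, "ay": 0.0, "az": 0.0, "grip": 0.3}], "grip_force": 40}}

```text
time: 7.4
ee_pos: [491.8, -18.7, 19.3]
orientation: [3.007, 0.905, 0.005]
wrist_force: [1.4, -2.3, 1.2]
grip_width: 40.3
grasp_force: 1.4
```

Call:
{"name": "drive_tool", "arguments": {"moves": [{"dx": 0.0, "dy": 0.0, "dz": 0.0, "ax": 0.0, "ay": 0.0, "az": 0.0, "grip": 0.3}, {"dx": 0.0, "dy": 0.0, "dz": 0.0, "ax": 0.0, "ay": 0.0, "az": 0.0, "grip": 0.3}, {"dx": 0.0, "dy": 0.0, "dz": 0.0, "ax": 0.0, "ay": 0.0, "az": 0.0, "grip": 0.3}, {"dx": 0.0, "dy": 0.0, "dz": 0.0, "ax": 0.0, "ay": 0.0, "az": 0.0, "grip": 0.3}]}}

```text
time: 7.73
ee_pos: [491.8, -18.8, 19.3]
orientation: [3.007, 0.905, 0.006]
wrist_force: [-0.6, 0.9, 7.7]
grip_width: 39.8
grasp_force: 39.9
```

Call:
{"name": "drive_tool", "arguments": {"moves": [{"dx": 0.0, "dy": 0.0, "dz": -0.04, "ax": 0.0, "ay": 0.0, "az": 0.0, "grip": 0.3}, {"dx": 0.0, "dy": 0.0, "dz": -0.08, "ax": 0.0, "ay": 0.0, "az": 0.0, "grip": 0.3}, {"dx": -0.01, "dy": 0.02, "dz": -0.11, "ax": 0.0, "ay": 0.0, "az": 0.1, "grip": 0.3}, {"dx": -0.028, "dy": 0.055, "dz": -0.12, "ax": 0.0, "ay": 0.0, "az": 0.2, "grip": 0.3}, {"dx": -0.046, "dy": 0.09, "dz": -0.12, "ax": 0.0, "ay": 0.0, "az": 0.3, "grip": 0.3}, {"dx": -0.064, "dy": 0.125, "dz": -0.12, "ax": 0.0, "ay": 0.0, "az": 0.4, "grip": 0.3}, {"dx": -0.082, "dy": 0.16, "dz": -0.12, "ax": 0.0, "ay": 0.0, "az": 0.5, "grip": 0.3}, {"dx": -0.1, "dy": 0.195, "dz": -0.12, "ax": 0.0, "ay": 0.0, "az": 0.527, "grip": 0.3}]}}

```text
time: 8.4
ee_pos: [514.1, -238.7, 138.7]
orientation: [3.14, 0.081, 0.002]
wrist_force: [0.2, 0.6, -3.6]
grip_width: 39.9
grasp_force: 39.9
```

Call:
{"name": "drive_tool", "arguments": {"moves": [{"dx": -0.006, "dy": 0.01, "dz": 0.0, "ax": 0.0, "ay": 0.0, "az": 0.0, "grip": 0.3}, {"dx": -0.006, "dy": 0.01, "dz": 0.0, "ax": 0.0, "ay": 0.0, "az": 0.0, "grip": 0.3}, {"dx": -0.006, "dy": 0.01, "dz": 0.0, "ax": 0.0, "ay": 0.0, "az": 0.0, "grip": 0.3}, {"dx": -0.006, "dy": 0.01, "dz": 0.0, "ax": 0.0, "ay": 0.0, "az": 0.0, "grip": 0.3}]}}

```text
time: 8.73
ee_pos: [508.9, -245.9, 137.9]
orientation: [-3.139, -0.092, -0.001]
wrist_force: [-0.2, 0.7, -2.5]
grip_width: 40.0
grasp_force: 39.9
```

```bash
python3 - <<'E'
from mod import *
c,im,p,yaw=look(save="pics/w6.png");print(telemetry.sense()["wrist_force"].round(2))
E
```

```text
tcp [ 509.1 -245.6  137.8] yaw 0.06 tilt [ 0.    -0.001 -1.   ]
[-0.03  0.12 -3.25]
```

View pics/w6.png

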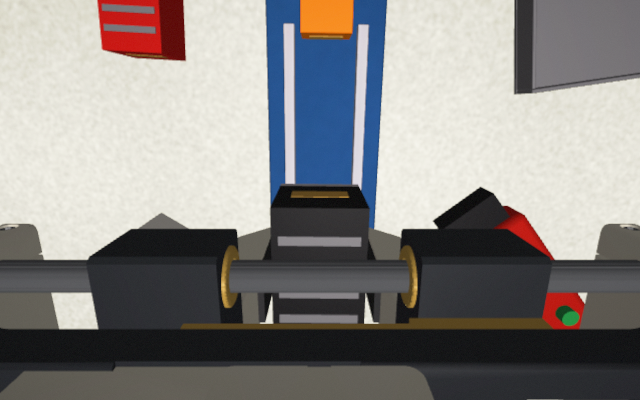

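m1 reads about 3 N, so it is the heavy one. The rails run at columns of about 290 and 360, and the header face is at (327,37). I'll measure the channel's middle line from the blue strip between the rails.

```bash
python3 - <<'E'
from h import *
im=cv2.imread("pics/w6.png");c=calibration("wrist")
h=cv2.cvtColor(im,cv2.COLOR_BGR2HSV);b=(h[...,0]>100)&(h[...,0]<125)&(h[...,1]>120)
L=[];Rr=[]
for r in range(50,175,8):
    l=r_=325
    while b[r,l-1]:l-=1
    while b[r,r_+1]:r_+=1
    L.append((l,r+.5));Rr.append((r_+1,r+.5))
print(L[0],L[-1],Rr[0],Rr[-1])
for z in(22,):
    A=cast(c,L,z)[:,:2];B=cast(c,Rr,z)[:,:2]
    fa=np.polyfit(A[:,0],A[:,1],1);fb=np.polyfit(B[:,0],B[:,1],1);f=(fa+fb)/2;f=np.array(f)
    print(z,fa,fb,f,"gap",np.polyval(fa,520)-np.polyval(fb,520),np.polyval(fa,600)-np.polyval(fb,600))
p=telemetry.sense()["ee_pos"]
print("mid y at tcp x",np.polyval(f,p[0]),"tcp",p.round(1))
o=(h[...,0]>3)&(h[...,0]<18)&(h[...,1]>150);rows=np.nonzero(o[:100,327])[0];print("hdr rows",rows.min(),rows.max(),cast(c,[(327,35.5)],38).round(),cast(c,[(327,39)],14).round())
# module top stripe centre cols
d=h[...,2]<60
for r in(215,228,250):
    xs=np.nonzero((im[r,272:368].max(1)<120))[0]+272;print(r,xs.min(),xs.max(),end=" ")
print(cast(c,[(272,208),(369,208)],137.8-19+44).round(1).tolist())
E
```

```text
(295, 50.5) (296, 170.5) (356, 50.5) (351, 170.5)
22 [ 5.38742155e-02 -2.54280743e+02] [ 4.56857169e-02 -2.94058419e+02] [ 4.97799662e-02 -2.74169581e+02] gap 44.035695515929746 44.69077540966984
mid y at tcp x -248.82416337436717 tcp [ 509.1 -245.6  137.8]
hdr rows 0 35 [[ 622. -244.   38.]] [[ 624. -244.   14.]]
215 272 367 228 272 367 250 272 367 [[535.3, -224.7, 162.8], [537.6, -263.5, 162.8]]
```

Call:
{"name": "drive_tool", "arguments": {"moves": [{"dx": 0.014, "dy": 0.0033, "dz": 0.02, "ax": 0.0, "ay": 0.0, "az": 0.01, "grip": 0.3}, {"dx": 0.014, "dy": 0.0033, "dz": 0.055, "ax": 0.0, "ay": 0.0, "az": 0.01, "grip": 0.3}, {"dx": 0.014, "dy": 0.0033, "dz": 0.075, "ax": 0.0, "ay": 0.0, "az": 0.01, "grip": 0.3}, {"dx": 0.014, "dy": 0.0033, "dz": 0.085, "ax": 0.0, "ay": 0.0, "az": 0.01, "grip": 0.3}, {"dx": 0.014, "dy": 0.0033, "dz": 0.09, "ax": 0.0, "ay": 0.0, "az": 0.01, "grip": 0.3}, {"dx": 0.014, "dy": 0.0033, "dz": 0.094, "ax": 0.0, "ay": 0.0, "az": 0.01, "grip": 0.3}, {"dx": 0.014, "dy": 0.0033, "dz": 0.097, "ax": 0.0, "ay": 0.0, "az": 0.01, "grip": 0.3}, {"dx": 0.014, "dy": 0.0033, "dz": 0.1, "ax": 0.0, "ay": 0.0, "az": 0.01, "grip": 0.3}]}}

```text
time: 9.45
ee_pos: [524.0, -249.8, 38.5]
orientation: [3.14, 0.075, 0.003]
wrist_force: [0.0, -0.7, -3.0]
grip_width: 39.7
grasp_force: 39.9
```

Call:
{"name": "drive_tool", "arguments": {"moves": [{"dx": 0.0, "dy": 0.0, "dz": 0.002, "ax": 0.0, "ay": 0.0, "az": 0.0, "grip": 0.3}, {"dx": 0.0, "dy": 0.0, "dz": 0.003, "ax": 0.0, "ay": 0.0, "az": 0.0, "grip": 0.3}, {"dx": 0.0, "dy": 0.0, "dz": 0.004, "ax": 0.0, "ay": 0.0, "az": 0.0, "grip": 0.3}, {"dx": 0.0, "dy": 0.0, "dz": 0.005, "ax": 0.0, "ay": 0.0, "az": 0.0, "grip": 0.3}, {"dx": 0.0, "dy": 0.0, "dz": 0.005, "ax": 0.0, "ay": 0.0, "az": 0.0, "grip": 0.3}]}}

```text
time: 9.87
ee_pos: [523.0, -249.7, 32.6]
orientation: [3.141, 0.075, 0.0]
wrist_force: [-0.8, -0.4, -3.0]
grip_width: 39.6
grasp_force: 39.9
```

Call:
{"name": "drive_tool", "arguments": {"moves": [{"dx": 0.0, "dy": -0.001, "dz": 0.001, "ax": 0.0, "ay": 0.0, "az": 0.0, "grip": 0.3}, {"dx": 0.0, "dy": -0.001, "dz": 0.0015, "ax": 0.0, "ay": 0.0, "az": 0.0, "grip": 0.3}, {"dx": 0.0, "dy": -0.001, "dz": 0.0015, "ax": 0.0, "ay": 0.0, "az": 0.0, "grip": 0.3}]}}

```text
time: 10.12
ee_pos: [523.0, -248.7, 31.4]
orientation: [3.141, 0.075, 0.0]
wrist_force: [-1.4, 0.6, 3.1]
grip_width: 39.9
grasp_force: 39.9
```

Call:
{"name": "drive_tool", "arguments": {"moves": [{"dx": 0.008, "dy": 0.0, "dz": -0.0003, "ax": 0.0, "ay": 0.0, "az": 0.0, "grip": 0.3}, {"dx": 0.018, "dy": 0.0, "dz": -0.0003, "ax": 0.0, "ay": 0.0, "az": 0.0, "grip": 0.3}, {"dx": 0.028, "dy": 0.0, "dz": -0.0003, "ax": 0.0, "ay": 0.0, "az": 0.0, "grip": 0.3}, {"dx": 0.038, "dy": 0.0, "dz": -0.0003, "ax": 0.0, "ay": 0.0, "az": 0.0, "grip": 0.3}, {"dx": 0.046, "dy": 0.0, "dz": -0.0003, "ax": 0.0, "ay": 0.0, "az": 0.0, "grip": 0.3}, {"dx": 0.052, "dy": 0.0, "dz": -0.0003, "ax": 0.0, "ay": 0.0, "az": 0.0, "grip": 0.3}, {"dx": 0.056, "dy": 0.0, "dz": -0.0003, "ax": 0.0, "ay": 0.0, "az": 0.0, "grip": 0.3}, {"dx": 0.058, "dy": 0.0, "dz": -0.0003, "ax": 0.0, "ay": 0.0, "az": 0.0, "grip": 0.3}]}}

```text
time: 10.78
ee_pos: [581.3, -245.9, 31.4]
orientation: [3.141, 0.075, -0.001]
wrist_force: [-6.9, -0.9, 7.9]
grip_width: 39.6
grasp_force: 39.9
```

Call:
{"name": "drive_tool", "arguments": {"moves": [{"dx": 0.002, "dy": 0.0, "dz": 0.0, "ax": 0.0, "ay": 0.0, "az": 0.0, "grip": 0.3}, {"dx": 0.004, "dy": 0.0, "dz": 0.0, "ax": 0.0, "ay": 0.0, "az": 0.0, "grip": 0.3}, {"dx": 0.006, "dy": 0.0, "dz": 0.0, "ax": 0.0, "ay": 0.0, "az": 0.0, "grip": 0.3}, {"dx": 0.008, "dy": 0.0, "dz": 0.0, "ax": 0.0, "ay": 0.0, "az": 0.0, "grip": 0.3}, {"dx": 0.01, "dy": 0.0, "dz": 0.0, "ax": 0.0, "ay": 0.0, "az": 0.0, "grip": 0.3}, {"dx": 0.012, "dy": 0.0, "dz": 0.0, "ax": 0.0, "ay": 0.0, "az": 0.0, "grip": 0.3}, {"dx": 0.014, "dy": 0.0, "dz": 0.0, "ax": 0.0, "ay": 0.0, "az": 0.0, "grip": 0.3}, {"dx": 0.016, "dy": 0.0, "dz": 0.0, "ax": 0.0, "ay": 0.0, "az": 0.0, "grip": 0.3}]}}

```text
time: 11.45
ee_pos: [596.2, -245.4, 31.5]
orientation: [3.141, 0.075, -0.003]
wrist_force: [-16.1, 0.6, 16.4]
grip_width: 39.6
grasp_force: 39.9
```

Call:
{"name": "drive_tool", "arguments": {"moves": [{"dx": 0.0, "dy": 0.0, "dz": -0.0005, "ax": 0.0, "ay": 0.0, "az": 0.0, "grip": 0.3}, {"dx": 0.0, "dy": 0.0, "dz": -0.001, "ax": 0.0, "ay": 0.0, "az": 0.0, "grip": 0.3}]}}

```text
time: 11.62
ee_pos: [596.2, -245.2, 31.7]
orientation: [-3.14, -0.075, 0.003]
wrist_force: [-2.9, -1.3, -3.6]
grip_width: 39.6
grasp_force: 39.9
```

Call:
{"name": "drive_tool", "arguments": {"moves": [{"dx": 0.0015, "dy": 0.0, "dz": 0.0, "ax": 0.0, "ay": 0.0, "az": 0.0, "grip": 0.3}, {"dx": 0.003, "dy": 0.0, "dz": 0.0, "ax": 0.0, "ay": 0.0, "az": 0.0, "grip": 0.3}, {"dx": 0.0045, "dy": 0.0, "dz": 0.0, "ax": 0.0, "ay": 0.0, "az": 0.0, "grip": 0.3}, {"dx": 0.006, "dy": 0.0, "dz": 0.0, "ax": 0.0, "ay": 0.0, "az": 0.0, "grip": 0.3}]}}

```text
time: 11.95
ee_pos: [601.0, -245.0, 31.6]
orientation: [-3.14, -0.074, 0.006]
wrist_force: [-9.2, 0.3, 2.4]
grip_width: 39.6
grasp_force: 39.9
```

Call:
{"name": "drive_tool", "arguments": {"moves": [{"dx": 0.0015, "dy": 0.0, "dz": 0.0, "ax": 0.0, "ay": 0.0, "az": 0.0, "grip": 0.3}, {"dx": 0.003, "dy": 0.0, "dz": 0.0, "ax": 0.0, "ay": 0.0, "az": 0.0, "grip": 0.3}, {"dx": 0.0045, "dy": 0.0, "dz": 0.0, "ax": 0.0, "ay": 0.0, "az": 0.0, "grip": 0.3}, {"dx": 0.006, "dy": 0.0, "dz": 0.0, "ax": 0.0, "ay": 0.0, "az": 0.0, "grip": 0.3}]}}

```text
time: 12.28
ee_pos: [607.0, -244.7, 31.6]
orientation: [-3.14, -0.074, 0.006]
wrist_force: [-8.8, -0.7, 1.9]
grip_width: 40.0
grasp_force: 39.9
```

Call:
{"name": "drive_tool", "arguments": {"moves": [{"dx": 0.0015, "dy": 0.0, "dz": 0.0, "ax": 0.0, "ay": 0.0, "az": 0.0, "grip": 0.3}, {"dx": 0.003, "dy": 0.0, "dz": 0.0, "ax": 0.0, "ay": 0.0, "az": 0.0, "grip": 0.3}, {"dx": 0.0045, "dy": 0.0, "dz": 0.0, "ax": 0.0, "ay": 0.0, "az": 0.0, "grip": 0.3}]}}

```text
time: 12.53
ee_pos: [611.5, -244.5, 31.6]
orientation: [-3.14, -0.074, 0.006]
wrist_force: [-9.2, -0.9, 2.2]
grip_width: 39.6
grasp_force: 39.9
```

Call:
{"name": "drive_tool", "arguments": {"moves": [{"dx": 0.0015, "dy": 0.0, "dz": 0.0, "ax": 0.0, "ay": 0.0, "az": 0.0, "grip": 0.3}, {"dx": 0.003, "dy": 0.0, "dz": 0.0, "ax": 0.0, "ay": 0.0, "az": 0.0, "grip": 0.3}, {"dx": 0.0045, "dy": 0.0, "dz": 0.0, "ax": 0.0, "ay": 0.0, "az": 0.0, "grip": 0.3}]}}

```text
time: 12.78
ee_pos: [616.1, -244.3, 31.6]
orientation: [-3.14, -0.074, 0.006]
wrist_force: [-8.2, -0.7, 1.9]
grip_width: 40.0
grasp_force: 39.9
```

Call:
{"name": "drive_tool", "arguments": {"moves": [{"dx": 0.0015, "dy": 0.0, "dz": 0.0, "ax": 0.0, "ay": 0.0, "az": 0.0, "grip": 0.3}, {"dx": 0.003, "dy": 0.0, "dz": 0.0, "ax": 0.0, "ay": 0.0, "az": 0.0, "grip": 0.3}, {"dx": 0.0045, "dy": 0.0, "dz": 0.0, "ax": 0.0, "ay": 0.0, "az": 0.0, "grip": 0.3}]}}

```text
time: 13.03
ee_pos: [617.9, -244.3, 31.7]
orientation: [-3.14, -0.074, 0.014]
wrist_force: [-19.4, 0.7, 14.3]
grip_width: 39.9
grasp_force: 39.9
```

Call:
{"name": "drive_tool", "arguments": {"moves": [{"dx": 0.001, "dy": 0.0, "dz": 0.0, "ax": 0.0, "ay": 0.0, "az": 0.0, "grip": 0.3}, {"dx": 0.002, "dy": 0.0, "dz": 0.0, "ax": 0.0, "ay": 0.0, "az": 0.0, "grip": 0.3}, {"dx": 0.003, "dy": 0.0, "dz": 0.0, "ax": 0.0, "ay": 0.0, "az": 0.0, "grip": 0.3}]}}

```text
time: 13.28
ee_pos: [620.7, -244.2, 31.7]
orientation: [-3.14, -0.073, 0.014]
wrist_force: [-18.8, 0.4, 12.0]
grip_width: 39.8
grasp_force: 39.9
```

Call:
{"name": "drive_tool", "arguments": {"moves": [{"dx": 0.0005, "dy": 0.0, "dz": -0.0003, "ax": 0.0, "ay": 0.0, "az": 0.0, "grip": 0.3}, {"dx": 0.001, "dy": 0.0, "dz": -0.0003, "ax": 0.0, "ay": 0.0, "az": 0.0, "grip": 0.3}]}}

```text
time: 13.45
ee_pos: [622.4, -244.0, 31.7]
orientation: [-3.14, -0.074, 0.012]
wrist_force: [-15.5, 0.0, 7.5]
grip_width: 39.8
grasp_force: 39.9
```

Call:
{"name": "drive_tool", "arguments": {"moves": [{"dx": 0.0005, "dy": 0.0, "dz": 0.0, "ax": 0.0, "ay": 0.0, "az": 0.0, "grip": 0.3}]}}

```text
time: 13.53
ee_pos: [622.8, -244.1, 31.7]
orientation: [-3.14, -0.074, 0.012]
wrist_force: [-15.4, 0.3, 7.0]
grip_width: 39.7
grasp_force: 39.9
```

Call:
{"name": "drive_tool", "arguments": {"moves": [{"dx": 0.0005, "dy": 0.0, "dz": 0.0, "ax": 0.0, "ay": 0.0, "az": 0.0, "grip": 0.3}]}}

```text
time: 13.62
ee_pos: [623.3, -244.0, 31.7]
orientation: [-3.14, -0.074, 0.012]
wrist_force: [-16.1, 0.4, 8.2]
grip_width: 39.9
grasp_force: 39.9
```

Call:
{"name": "drive_tool", "arguments": {"moves": [{"dx": 0.0004, "dy": 0.0, "dz": 0.0, "ax": 0.0, "ay": 0.0, "az": 0.0, "grip": 0.3}]}}

```text
time: 13.7
ee_pos: [623.4, -244.0, 31.7]
orientation: [-3.14, -0.073, 0.013]
wrist_force: [-17.8, 1.1, 10.1]
grip_width: 39.6
grasp_force: 39.9
```

Call:
{"name": "drive_tool", "arguments": {"moves": [{"dx": 0.0003, "dy": 0.0, "dz": 0.0, "ax": 0.0, "ay": 0.0, "az": 0.0, "grip": 0.3}]}}

```text
time: 13.78
ee_pos: [623.4, -244.0, 31.7]
orientation: [-3.14, -0.074, 0.014]
wrist_force: [-19.2, 0.5, 11.0]
grip_width: 39.5
grasp_force: 39.9
```

```bash
python3 - <<'E'
from h import *
s=cv2.imread("pics/scene0.png");d=cv2.imread("pics/side0.png")
for n,o,b,c in(("side",d,(365,235,400,265),0),("scene",s,(222,222,255,250),0)):
    i=snapshot(n)[:,:,::-1].copy();x0,y0,x1,y1=b;r=[]
    for im in(o,i):
        h=cv2.cvtColor(im[y0:y1,x0:x1],cv2.COLOR_BGR2HSV);m=(h[...,0]>45)&(h[...,0]<80)&(h[...,1]>120)&(h[...,2]>60)
        ys,xs=np.nonzero(m);q=(xs.mean()+x0,ys.mean()+y0);r.append(cast(calibration(n),q,58)[0]);print(n,len(xs),np.round(q,2))
    print(n,"latch shift mm",(r[1]-r[0]).round(1))
E
```

```text
side 73 [382.07 250.79]
side 36 [386.39 249.17]
side latch shift mm [11.7  0.3  0. ]
scene 90 [236.38 234.48]
scene 90 [235.59 236.27]
scene latch shift mm [5.9 0.1 0. ]
```

The TCP has stopped with the force rising, and the scene view shows the latch shifted 5.9 mm, so it is at the hard stop. I'll ease off, let go and rise.

Call:
{"name": "drive_tool", "arguments": {"moves": [{"dx": -0.0005, "dy": 0.0, "dz": 0.0, "ax": 0.0, "ay": 0.0, "az": 0.0, "grip": 0.3}, {"dx": -0.0005, "dy": 0.0, "dz": 0.0, "ax": 0.0, "ay": 0.0, "az": 0.0, "grip": 0.6}, {"dx": -0.0005, "dy": 0.0, "dz": 0.0, "ax": 0.0, "ay": 0.0, "az": 0.0, "grip": 0.6}, {"dx": -0.0005, "dy": 0.0, "dz": 0.0, "ax": 0.0, "ay": 0.0, "az": 0.0, "grip": 0.6}, {"dx": -0.0005, "dy": 0.0, "dz": 0.0, "ax": 0.0, "ay": 0.0, "az": 0.0, "grip": 0.6}, {"dx": -0.0005, "dy": 0.0, "dz": -0.03, "ax": 0.0, "ay": 0.0, "az": 0.0, "grip": 0.6}, {"dx": -0.0005, "dy": 0.0, "dz": -0.07, "ax": 0.0, "ay": 0.0, "az": 0.0, "grip": 0.6}, {"dx": -0.02, "dy": 0.0, "dz": -0.11, "ax": 0.0, "ay": 0.0, "az": 0.0, "grip": 0.6}]}}

```text
time: 14.55
ee_pos: [612.1, -243.0, 141.0]
orientation: [-3.14, -0.079, -0.003]
wrist_force: [-0.1, -0.5, 2.4]
grip_width: 55.3
grasp_force: 0.0
```

Call:
{"name": "drive_tool", "arguments": {"moves": [{"dx": -0.03, "dy": 0.0, "dz": -0.04, "ax": 0.0, "ay": 0.0, "az": 0.0, "grip": 0.6}, {"dx": -0.06, "dy": 0.0, "dz": -0.08, "ax": 0.0, "ay": 0.0, "az": 0.0, "grip": 0.6}, {"dx": -0.09, "dy": 0.0, "dz": -0.08, "ax": 0.0, "ay": 0.0, "az": 0.0, "grip": 0.6}, {"dx": -0.09, "dy": 0.0, "dz": -0.08, "ax": 0.0, "ay": 0.0, "az": 0.0, "grip": 0.6}, {"dx": -0.09, "dy": 0.0, "dz": -0.08, "ax": 0.0, "ay": 0.0, "az": 0.0, "grip": 0.6}]}}

```text
time: 14.97
ee_pos: [518.7, -249.7, 222.0]
orientation: [3.139, 0.072, 0.005]
wrist_force: [0.9, 0.2, -0.4]
grip_width: 55.0
grasp_force: 0.0
```

```bash
python3 - <<'E'
from h import *
w=snapshot("wrist")[:,:,::-1];s=snapshot("scene")[:,:,::-1];print(telemetry.sense()["ee_pos"].round())
cv2.imwrite("pics/f.png",np.vstack([np.hstack([cv2.resize(w,(400,250)),cv2.resize(s[165:290,380:580],(400,250))]),np.hstack([cv2.resize(s[170:295,200:400],(400,250)),cv2.resize(s,(400,250))])]))
E
```

```text
[ 520. -249.  220.]
```

View pics/f.png

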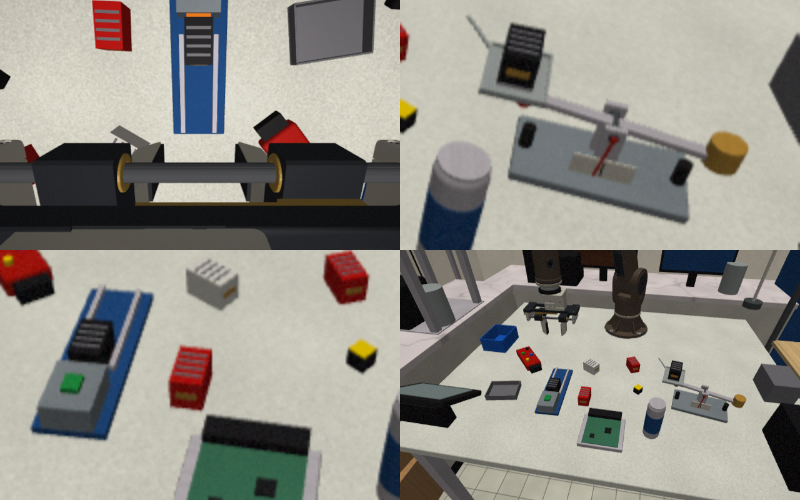

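The heavy module lies straight in the channel against the header. The light one is on the pan, which is still up after 9 s. The bystanders have not been moved, so I'm handing in.

```bash
python3 -c "
from station import workorder
print(workorder.sign_off())"
```

```text
the job is handed in; nothing more can be done
None
```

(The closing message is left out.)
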